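# Pop the spark plug socket out of its push-to-release holder

### The arm

A 6-joint arm with a two-finger parallel gripper is mounted at the origin on the work surface. World frame = base frame: x ahead of the robot, y to its left, z up, the work surface at z = 0. Lengths are in mm, angles in rad, forces in N, time in s.
With the tool pointing down it reaches from about 350 to 850 mm from the base axis. Payload 8.1 kg.
Tool frame: the origin (TCP) lies at the very end of the fingers, on their centre line; the grasp point (between the pads) lies 19 mm behind it; z points along the fingers, y is the line along which they close (so a half turn about z gives the same grasp; the last joint's range is limited). The gripper opens to 93 mm and grips with 3 to 60 N. Pads are 15 mm wide; open, the fingers measure 128 mm over their backs; the gripper's body (75 mm by 188 mm) begins 65 mm behind the grasp point.
Start: joints at [-1.426, 0.13, 1.488, -0, 1.523, -0.085], TCP at [136.69, -584.227, 218.635] pointing down, gripper open.
Joint ranges: [-2.96, 2.96], [-0.89, 2.26], [0.02, 2.5], [-1.34, 4.48], [0, 2.73], [-2.66, 2.66]. Speed limits (rad/s): [2.39, 2.39, 2.79, 3.14, 3.14, 3.14].

### API

Orientations are given as a rotation vector (axis times angle).
In Python, from rig import get_obs, imaging, workorder gives the robot as it stands.
- The arm moves only by the tool carry_out, never from a script. Its argument "increments" is a list of rows, each a list of 5 numbers: the closure, from 0 (fully open) to 1 (shut), then the shift along the tool's x, y, z normalised to -1 to 1, where 1 is 300 mm, then the turn about the tool's z normalised to -1 to 1, where 1 is 90 degrees. In form: [[jaw, dx, dy, dz, spin], ...]. A call has 1 to 5 rows; each row is the pose to reach, as a shift and turn from the pose commanded when the call began, along the tool's axes at that moment; what a row does not reach only later rows make up. A row lasts 1/12 s, in which the tool goes at most 41.7 mm and 7.16 degrees, less where a joint would pass 70% of its speed; a pose out of reach is approached as far as the arm can. A call with a number of a shift or a turn outside -1 to 1 is refused whole. A call with a gripper value outside its range is refused whole. The fingers move at their own pace and stop on an object; the grip force is fixed at half the most. Time passes only in rows, so rows that repeat a pose let the fingers close. It gives the time, the measured TCP pose, the force, the opening and the grip force at its end, in the units of the state.
- get_obs(): the state, without advancing time (a new reading comes with each control period).
- imaging.camera(name): name is "scene" or "top" or "wrist"; returns the picture (384x512x3 uint8, red, green, blue); there is no depth.
- imaging.calibration(name): a dict with "vfov" (degrees; the focal length in pixels is half the picture's height over the tangent of half this angle, whatever the lens; pixels are square), "cx", "cy" (the principal point, pixels), "k1" (the pictures are not rectified: a ray, as slopes to the right and down, at radius r is drawn at 1 + k1 r^2 times it, then the intrinsics apply), "camera_from_world" (4x4, takes a point from world to camera coordinates); the wrist camera has in their place "T_tool_cam" (4x4, takes a point from camera to tool coordinates, whose origin is the TCP and whose axes are the flange's). Camera axes: x right, y up, looking along -z (the intrinsics and any distortion apply to the point x, -y, -z); pixel columns grow to the right and rows downward; lengths in mm; the calibration is good to about 2 mm. A picture is of the moment at which its call begins: read the wrist's pose just before it. calibration takes no time and is no camera call.
- workorder.finish_job(): hands the job in; it is judged then, once.
The state is a dict: "t": time; "joints": joint angles; "joint_vel": joint speeds; "effort": joint torques, N m; "eef_pos": TCP position; "eef_rot": TCP orientation; "contact_force": force on the tool from outside, world axes, zero at the start; "torque": the same for the moment, N m; "opening": opening from 0.0 (shut) to 1.0 (fully open); "grip_force": force on a finger pad.
Only numpy, scipy, OpenCV 4.12 (cv2) and the standard library are available. Lean on these libraries where they do the work, as an engineer would, in place of code of your own. Each camera call takes 0.05 s, during which the arm holds its last target. There are 200 camera calls.

### The job

The spark plug socket is locked down in its push-to-release holder: press it further in until the catch lets go and let it spring up. Then take it out and stand it upright, same way up, in the empty compartment of the round turntable parts tray, without disturbing the other parts on the bench and in the tray.

Things in the scene. Friction and masses are not known exactly. Their poses are not given: they have to be found in the camera images.
- holder: Black plastic block, 80 x 80 mm and 78 mm high, fixed to the bench turned up to 45 degrees; origin at the centre of its underside, z up. A vertical round well of 30 mm diameter opens in the middle of its top. A catch inside the well holds the socket down; pulling does not free it.
- socket: Loose steel spark plug socket, upright in the holder's well: body 28 mm diameter and 42 mm long, above it a neck 18 mm diameter and 27 mm long, 69 mm in all; 0.12 to 0.21 kg. Origin at the centre of its underside, z along its axis towards the neck. Its underside is 57 mm below the holder's top face when locked, 22 mm below it when sprung up, then standing loose on the spring plate.
- socket_top (a point): Centre of the socket's flat top face (small dark square recess), 69 mm above its underside. It stands 12 mm above the holder's top face when locked, 5 mm when pressed fully in, 47 mm when sprung up.
- ejector (a joint): Height (m) of the spring plate under the socket: 0 locked, -0.007 pressed to the hard stop (6 to 12 N), +0.035 sprung up. Pressed 4 mm or more, the catch swings away for good; once the pressure is taken off, the plate lifts the socket in about half a second.
- turntable: Fixed round foot of the parts tray, 140 mm diameter; origin at the centre of its underside on the bench. On it sits the grey plastic tray, 216 mm in diameter, floor 18 mm and rim 36 mm above the bench. Three low walls (top 32 mm above the bench) run from a 30 mm hub (top 34 mm) to the rim and make three equal compartments: one holds the lens, one the nut, one is empty.
- tray (a joint): Angle (rad) by which the round tray is turned on its foot, anticlockwise from above; 0 at the start. It turns stiffly if pushed.
- empty_bay (a point): Middle of the floor of the tray's empty compartment, 60 mm from the tray's axis; its x axis points outwards from the tray's axis.
- lens: Bystander: translucent orange indicator lens, 36 x 50 x 21 mm, lying loose in a tray compartment. Origin at the centre of its underside.
- nut: Bystander: steel hexagon axle nut, 28 mm across and 12 mm high, lying loose in a tray compartment. Origin at the centre of its underside.
- mirror_stem: Bystander: chromed bent mirror stem, a 12 mm rod about 165 mm long lying on the bench. Origin near its middle, on the bench, rod along y.
- pry_bar: Bystander: flat steel pry bar, 198 mm long, 22 mm wide, 7 mm thick, lying on the bench parallel to the far edge. Origin at the middle of its shaft, on the bench, bar along y.
There are look-alikes about, which are no part of the job. There is more than one size of the socket; the job needs the middle-sized.

How it is judged:
By the outcome, as a careful person would: the job done as asked, in the order asked, and still so for the second after the job is handed in, with the robot touching nothing.
It also fails if it takes over 56 s, if anything falls off the work surface, if the arm or the gripper's body presses on something with over 40 N, if the wrist force passes 120 N, or if a joint passes its speed limit or range.

## Working session

There is one attempt and no reset: what is moved stays moved. The work goes in short steps, Python scripts to look and compute and a tool call to move; the robot and the scene stay as the last step left them, time stands still between calls to the robot, and variables do not carry over. Pictures are saved under pics/ and viewed, at most 10 in all, crops included, and the job is handed in when it is done.

Besides the shell and the picture viewer there is one more tool, called as name(argument=value, ...), one argument or row to a line, values as JSON. carry_out: Moves the arm, as the interface text tells. Its arguments: {"type":"object","properties":{"increments":{"type":"array"}},"required":["increments"]}

```bash
mkdir -p pics; cat > h.py <<'E'
import numpy as np, cv2
from scipy.spatial.transform import Rotation as R
from rig import get_obs, imaging, workorder
def snap(n,f):
    o=get_obs(); im=imaging.camera(n); cv2.imwrite(f'pics/{f}.png',im[:,:,::-1]); np.save(f'pics/{f}.npy',np.r_[o['eef_pos'],o['eef_rot']]); return im
def T(n,pose=None):
    c=imaging.calibration(n)
    if 'camera_from_world' in c: return np.linalg.inv(np.array(c['camera_from_world']))
    W=np.eye(4); W[:3,:3]=R.from_rotvec(pose[3:]).as_matrix(); W[:3,3]=pose[:3]
    return W@np.array(c['T_tool_cam'])
def K(n):
    c=imaging.calibration(n); f=192/np.tan(np.radians(c['vfov'])/2); return f,c['cx'],c['cy'],c['k1']
def ray(n,u,v,pose=None):
    f,cx,cy,k=K(n); d=np.array([(u-cx)/f,(v-cy)/f]); s=d.copy()
    for _ in range(30): s=d/(1+k*(s@s))
    M=T(n,pose); return M[:3,3],M[:3,:3]@np.array([s[0],-s[1],-1])
def onz(n,u,v,z,pose=None):
    o,d=ray(n,u,v,pose); return o+d*(z-o[2])/d[2]
def proj(n,p,pose=None):
    f,cx,cy,k=K(n); q=np.linalg.inv(T(n,pose))@np.r_[p,1]; s=np.array([q[0],-q[1]])/-q[2]; s=s*(1+k*(s@s)); return s*f+[cx,cy]
E
python3 - <<'E'
from h import *
a=snap('top','top0');b=snap('scene','sc0')
for n in('top','scene'): print(K(n),T(n)[:3,3])
print(get_obs())
E
```

```text
(np.float64(463.31362902769087), 255.13221755819518, 192.63887977941081, -0.07982151029115135) [519.0706629   45.72233828 891.16210829]
(np.float64(374.3758662558757), 257.47480668305207, 193.10524679813608, 0.01083725256240857) [1162.99277761 -146.00927518  572.12601083]
{'t': 0.1, 'joints': array([-1.42637146e+00,  1.31059523e-01,  1.48916732e+00,  1.68591720e-05,
        1.52296899e+00, -8.54231070e-02]), 'joint_vel': array([ 3.93414298e-06, -2.06528635e-03, -3.58794085e-03, -5.74823442e-04,
        1.24217295e-03,  7.32196829e-04]), 'effort': array([ 9.56610129e-04, -5.61342144e+01, -4.93096805e+01,  7.70067167e-02,
        2.90038803e-02, -4.77744572e-05]), 'eef_pos': array([ 136.64020879, -583.72246383,  217.70961148]), 'eef_rot': array([-3.11927689e+00, -3.60065039e-01,  4.78164748e-05]), 'contact_force': array([-0.49619221, -0.5913617 , -0.0768205 ]), 'torque': array([ 0.01273756,  0.04304139, -0.02575753]), 'grip_force': 0.0, 'opening': 1.0012900281926638}
```

View pics/top0.png

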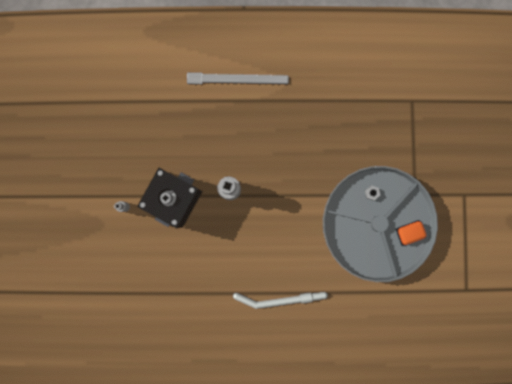

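View pics/sc0.png

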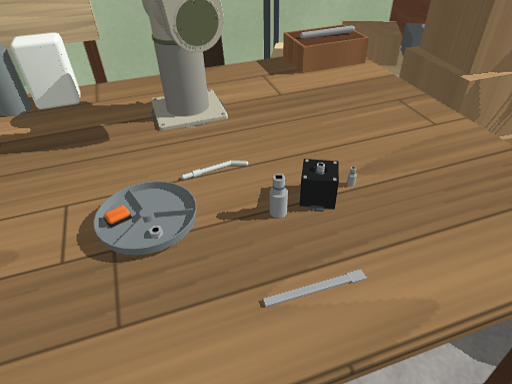

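The top view shows three look-alikes: a small socket at (120,206), one in the holder's well at (168,198), and a large one at (229,188). The middle-sized one is in the black holder. In the tray, centred near (380,224), the nut is at (374,193) and the lens at (411,233). The empty bay is lower left, around (353,255).

```bash
python3 - <<'E'
from h import *
a=cv2.imread('pics/top0.png'); 
hsv=cv2.cvtColor(a,cv2.COLOR_BGR2HSV)
g=a.astype(int); 
# tray rim: grey-blue (low sat / b>=r)
m=((g[:,:,0]>g[:,:,2]+3)).astype(np.uint8); m[:, :300]=0; m[:150]=0
m=cv2.morphologyEx(m,cv2.MORPH_OPEN,np.ones((3,3)))
c=max(cv2.findContours(m,0,1)[0],key=cv2.contourArea); e=cv2.fitEllipse(cv2.convexHull(c)); print('tray',e,onz('top',*e[0],36))
(x,y),r=cv2.minEnclosingCircle(c);print(x,y,r, 'diam',np.linalg.norm(onz('top',x-r,y,36)-onz('top',x+r,y,36)))
# holder black
m=(g.max(2)<45).astype(np.uint8); m[:,:125]=0;m[:,215:]=0;m[:155]=0;m[240:]=0
m=cv2.morphologyEx(m,cv2.MORPH_CLOSE,np.ones((9,9)))
c=max(cv2.findContours(m,0,1)[0],key=cv2.contourArea); q=cv2.minAreaRect(c);b=cv2.boxPoints(q);print('holder',q)
P=np.array([onz('top',*p,78) for p in b]);print(P,P.mean(0),np.linalg.norm(P-np.roll(P,1,0),axis=1))
print('socket top',onz('top',168,198,90),'proj scene',proj('scene',onz('top',168,198,90)))
print('hub',onz('top',380,224,34),[onz('top',*p,32)[:2] for p in((331,212),(397,275),(415,187))])
print('large',onz('top',229,188,100),'small',onz('top',120,206,40))
cr=cv2.resize(a[150:290,100:240],(560,560),interpolation=2);cr2=cv2.resize(a[160:290,315:445],(240,240),interpolation=2)
s=cv2.imread('pics/sc0.png')[140:230,250:380]
cv2.imwrite('pics/c1.png',np.hstack([cr[:,:,:],np.vstack([cr2,np.zeros((320,240,3),np.uint8)])]))
cv2.imwrite('pics/c1.png',cv2.resize(np.hstack([a[150:240,100:240],s]),None,fx=2.9,fy=2.9,interpolation=2))
E
```

```text
tray ((383.5971984863281, 224.7787322998047), (99.48513793945312, 109.7374038696289), 11.148488998413086) [ 511.34383774 -195.31383455   36.        ]
383.82330322265625 224.7542266845703 54.88764572143555 diam 206.707436073144
holder ((170.3406982421875, 198.56239318847656), (47.75376892089844, 42.627906799316406), 28.810794830322266)
[[547.03129518 247.49685174  78.        ]
 [613.02965741 211.63386116  78.        ]
 [571.93745817 137.24969506  78.        ]
 [506.44130451 173.18989034  78.        ]] [559.60992882 192.39257457  78.        ] [84.67037176 75.11283453 84.97983881 74.7090609 ]
socket top [559.89328157 194.19309281  90.        ] proj scene [317.86409685 165.20003167]
hub [ 512.81898314 -189.12720663   34.        ] [array([535.65071343, -98.07953684]), array([ 417.89306191, -220.25612407]), array([ 581.71664932, -257.77350983])]
large [576.15024027  87.71011837 100.        ] small [547.93474683 292.6804472   40.        ]
```

View pics/c1.png

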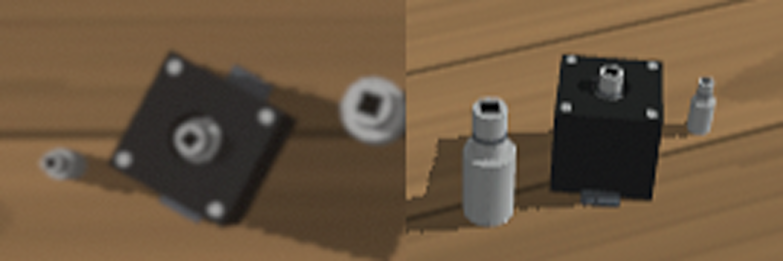

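The crop confirms it: large socket at left, small socket at right, and the middle-sized one in the holder at about (167,197), near world (561,196). I'm setting out towards it with the jaws shut, ready to press.

carry_out(
  increments=[
    [1,0.09,-0.1,0,0],
    [1,0.18,-0.2,0,0],
    [1,0.27,-0.3,0,0],
    [1,0.36,-0.4,0,0],
    [1,0.44,-0.49,0,0],
  ],
)

```text
t: 0.52
eef_pos: [232.3, -408.8, 217.9]
eef_rot: [-3.12, -0.36, 0.0]
contact_force: [1.3, 0.3, -0.0]
opening: 0.69
grip_force: 0.0
```

carry_out(
  increments=[
    [1,0.09,-0.1,0,0],
    [1,0.18,-0.2,0,0],
    [1,0.27,-0.3,0,0],
    [1,0.36,-0.4,0,0],
    [1,0.44,-0.49,0,0],
  ],
)

```text
t: 0.93
eef_pos: [327.2, -235.6, 218.4]
eef_rot: [-3.121, -0.36, -0.0]
contact_force: [0.6, -0.5, 0.3]
opening: 0.335
grip_force: 0.0
```

carry_out(
  increments=[
    [1,0.09,-0.1,0,0],
    [1,0.18,-0.2,0,0],
    [1,0.27,-0.3,0,0],
    [1,0.36,-0.4,0,0],
    [1,0.44,-0.49,0,0],
  ],
)

```text
t: 1.35
eef_pos: [422.3, -62.2, 218.5]
eef_rot: [-3.121, -0.361, -0.0]
contact_force: [0.2, -1.3, 0.9]
opening: 0.013
grip_force: 0.0
```

carry_out(
  increments=[
    [1,0.09,-0.1,0,0],
    [1,0.18,-0.2,0,0],
    [1,0.27,-0.3,0,0],
    [1,0.36,-0.4,0,0],
    [1,0.4,-0.45,0,0],
  ],
)

```text
t: 1.77
eef_pos: [508.8, 98.1, 218.0]
eef_rot: [-3.119, -0.364, 0.0]
contact_force: [-0.2, -0.7, 1.2]
opening: 0.01
grip_force: 0.0
```

carry_out(
  increments=[
    [1,0.08,-0.09,0,0],
    [1,0.16,-0.19,0,0],
    [1,0.24,-0.28,0,0],
    [1,0.24,-0.28,0,0],
  ],
)

```text
t: 2.1
eef_pos: [559.6, 197.4, 216.5]
eef_rot: [-3.119, -0.366, 0.003]
contact_force: [0.3, 0.1, 0.2]
opening: 0.006
grip_force: 0.0
```

```bash
python3 - <<'E'
from h import *
a=snap('wrist','w1'); p=np.load('pics/w1.npy'); print(p, T('wrist',p)[:3,3],K('wrist'))
print(proj('wrist',[561,196,90],p), proj('wrist',p[:3],p))
E
```

```text
[ 5.59619937e+02  1.97362127e+02  2.16485618e+02 -3.11855279e+00
 -3.65519844e-01  3.18698107e-03] [633.75292925 214.49087051 383.8836864 ] (np.float64(301.5935559025128), 254.07303904600963, 190.04105732815157, -0.06827955696754669)
[255.86199674 182.39685706] [253.87395418 235.92075888]
```

View pics/w1.png

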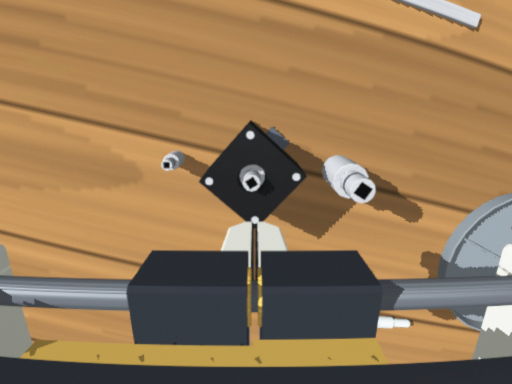

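The wrist view shows the socket's recess at about (251,183). The holder screws are at (250,135), (209,182), (297,177) and (255,220).

```bash
python3 - <<'E'
from h import *
p=np.load('pics/w1.npy')
s=[onz('wrist',*q,78,p) for q in((250,135),(297,177),(255,220),(209,182))]
print(np.array(s).round(1),np.mean(s,0)); q=onz('wrist',251,182.5,90,p); print(q)
M=R.from_rotvec(p[3:]).as_matrix()
for t in(q,np.mean(s,0)): print((M.T@(np.r_[t[:2],90]-p[:3])/300).round(3))
E
```

```text
[[604.5 212.4  78. ]
 [573.6 154.9  78. ]
 [516.9 186.4  78. ]
 [547.1 243.1  78. ]] [560.50766143 199.19116487  78.        ]
[559.76245476 200.73086     90.        ]
[ 0.004 -0.01   0.422]
[ 0.005 -0.004  0.422]
```

carry_out(
  increments=[
    [1,0.004,-0.007,0.12,0],
    [1,0.004,-0.007,0.24,0],
    [1,0.004,-0.007,0.34,0],
    [1,0.004,-0.007,0.4,0],
    [1,0.004,-0.007,0.4,0],
  ],
)

```text
t: 2.57
eef_pos: [555.4, 192.7, 92.9]
eef_rot: [3.119, 0.359, -0.015]
contact_force: [-0.3, -0.6, -0.8]
opening: 0.007
grip_force: 0.0
```

carry_out(
  increments=[
    [1,0,0,0.01,0],
    [1,0,0,0.02,0],
    [1,0,0,0.027,0],
    [1,0,0,0.027,0],
  ],
)

```text
t: 2.9
eef_pos: [560.5, 194.7, 92.0]
eef_rot: [-3.121, -0.36, -0.004]
contact_force: [-0.1, 0.2, -0.3]
opening: 0.004
grip_force: 0.0
```

carry_out(
  increments=[
    [1,0,0,0,0],
    [1,0,0,0,0],
    [1,0,0,0,0],
  ],
)

```text
t: 3.15
eef_pos: [560.0, 194.8, 91.2]
eef_rot: [-3.121, -0.36, -0.002]
contact_force: [-0.1, 0.9, -0.4]
opening: 0.003
grip_force: 0.0
```

carry_out(
  increments=[
    [1,0.003,-0.015,0,0],
    [1,0.003,-0.015,0,0],
    [1,0.003,-0.015,0.007,0],
    [1,0.003,-0.015,0.013,0],
    [1,0.003,-0.015,0.013,0],
  ],
)

```text
t: 3.57
eef_pos: [560.4, 199.4, 87.4]
eef_rot: [-3.121, -0.36, -0.003]
contact_force: [1.4, -0.3, 6.6]
opening: 0.004
grip_force: 2.9
```

Contact at 6.6 N. Pressing further, towards about 84.5 mm.

carry_out(
  increments=[
    [1,0,0,0.005,0],
    [1,0,0,0.008,0],
    [1,0,0,0.01,0],
    [1,0,0,0.01,0],
    [1,0,0,0.01,0],
  ],
)

```text
t: 3.98
eef_pos: [560.6, 199.5, 84.8]
eef_rot: [-3.121, -0.36, -0.004]
contact_force: [0.9, -1.3, 6.5]
opening: 0.005
grip_force: 3.2
```

carry_out(
  increments=[
    [1,0,0,0.004,0],
    [1,0,0,0.007,0],
    [1,0,0,0.007,0],
    [1,0,0,0.007,0],
  ],
)

```text
t: 4.32
eef_pos: [560.9, 199.5, 83.2]
eef_rot: [-3.121, -0.36, -0.005]
contact_force: [-0.6, -1.3, 8.5]
opening: 0.005
grip_force: 4.4
```

carry_out(
  increments=[
    [1,0,0,-0.06,0],
    [1,0,0,-0.18,0],
    [0.5,0,0,-0.3,0],
    [0.3,0,0,-0.42,0],
    [0,0,0,-0.5,0],
  ],
)

```text
t: 4.73
eef_pos: [560.3, 199.6, 235.4]
eef_rot: [-3.12, -0.36, -0.006]
contact_force: [1.1, -0.2, 0.1]
opening: 0.173
grip_force: 0.0
```

carry_out(
  increments=[
    [0.3,0,0,0,0],
    [0.3,0,0,0,0],
    [0.3,0,0,0,0],
    [0.3,0,0,0,0],
  ],
)

```text
t: 5.07
eef_pos: [558.4, 199.0, 229.3]
eef_rot: [3.12, 0.36, -0.005]
contact_force: [0.1, 0.5, -0.3]
opening: 0.459
grip_force: 0.0
```

```bash
python3 - <<'E'
from h import *
a=snap('wrist','w2'); p=np.load('pics/w2.npy'); print(p); b=snap('scene','sc2')
for z in(90,125): print(proj('wrist',[560,199.5,z],p),proj('scene',[560,199.5,z]))
cv2.imwrite('pics/c2.png',np.hstack([cv2.resize(a[80:280,130:390,::-1],(390,300)),cv2.resize(b[100:220,245:401,::-1],(390,300))]))
E
```

```text
[ 5.58411519e+02  1.99019719e+02  2.29324049e+02  3.12041602e+00
  3.60169081e-01 -5.26886581e-03]
[253.8837565  178.57249875] [320.04901737 164.72574881]
[253.85417252 187.44745484] [321.37440344 151.43250855]
```

View pics/c2.png

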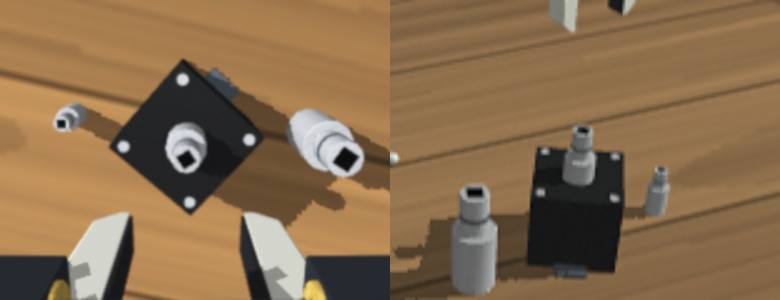

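The socket has sprung up: the top is at about wrist (253,185) and scene (321,152), as expected for z = 125. Descending around the neck.

carry_out(
  increments=[
    [0.3,0,0,0.1,0],
    [0.3,0,0,0.2,0],
    [0.3,0,0,0.3,0],
    [0.3,0,0,0.38,0],
    [0.3,0,0,0.4,0],
  ],
)

```text
t: 5.58
eef_pos: [555.5, 198.2, 105.1]
eef_rot: [3.12, 0.36, -0.015]
contact_force: [-0.7, -0.1, -0.2]
opening: 0.702
grip_force: 0.0
```

carry_out(
  increments=[
    [0.3,0,0,0,0],
    [0.3,0,0,0,0],
    [0.3,0,0,0,0],
    [0.3,0,0,0,0],
  ],
)

```text
t: 5.92
eef_pos: [560.9, 199.7, 113.9]
eef_rot: [-3.12, -0.36, -0.006]
contact_force: [-0.7, -0.3, -0.2]
opening: 0.699
grip_force: 0.0
```

carry_out(
  increments=[
    [0.3,0,0,0.02,0],
    [0.3,0,0,0.043,0],
    [0.3,0,0,0.043,0],
    [0.3,0,0,0.043,0],
  ],
)

```text
t: 6.25
eef_pos: [558.8, 199.1, 97.8]
eef_rot: [3.121, 0.36, -0.002]
contact_force: [-0.1, 0.4, 0.6]
opening: 0.702
grip_force: 0.0
```

carry_out(
  increments=[
    [1,0,0,0,0],
    [1,0,0,0,0],
    [1,0,0,0,0],
    [1,0,0,0,0],
    [1,0,0,0,0],
  ],
)

```text
t: 6.67
eef_pos: [559.5, 199.3, 98.8]
eef_rot: [-3.121, -0.36, -0.0]
contact_force: [0.4, -1.0, -0.1]
opening: 0.393
grip_force: 0.0
```

carry_out(
  increments=[
    [1,0,0,0,0],
    [1,0,0,0,0],
    [1,0,0,0,0],
    [1,0,0,0,0],
    [1,0,0,0,0],
  ],
)

```text
t: 7.08
eef_pos: [559.5, 199.3, 98.7]
eef_rot: [-3.121, -0.36, -0.0]
contact_force: [1.0, 0.6, 1.0]
opening: 0.187
grip_force: 30.0
```

Gripped at about 17.4 mm, which matches the 18 mm neck. Lifting.

carry_out(
  increments=[
    [1,0,0,-0.03,0],
    [1,0,0,-0.08,0],
    [1,0,0,-0.15,0],
    [1,0,0,-0.22,0],
    [1,0,0,-0.3,0],
  ],
)

```text
t: 7.5
eef_pos: [558.7, 199.1, 189.1]
eef_rot: [3.121, 0.36, -0.003]
contact_force: [0.3, -0.7, -1.7]
opening: 0.188
grip_force: 30.0
```

carry_out(
  increments=[
    [1,0,0,-0.03,0],
    [1,0,0,-0.05,0],
    [1,0,0,-0.05,0],
  ],
)

```text
t: 7.75
eef_pos: [560.1, 199.4, 204.9]
eef_rot: [-3.121, -0.36, -0.003]
contact_force: [0.1, 0.2, -2.3]
opening: 0.185
grip_force: 30.0
```

```bash
python3 - <<'E'
from h import *
b=snap('top','top2'); s=snap('scene','sc3')
p=get_obs(); print(p['eef_pos'],p['contact_force'],p['opening'])
cv2.imwrite('pics/c3.png',np.hstack([cv2.resize(b[155:295,310:450,::-1],(450,450),interpolation=2),cv2.resize(s[90:240,245:355,::-1],(330,450))]))
E
```

```text
[558.85915647 199.08937956 202.32830755] [ 0.82803901  0.36279417 -2.59441699] 0.18731696861771618
```

View pics/c3.png

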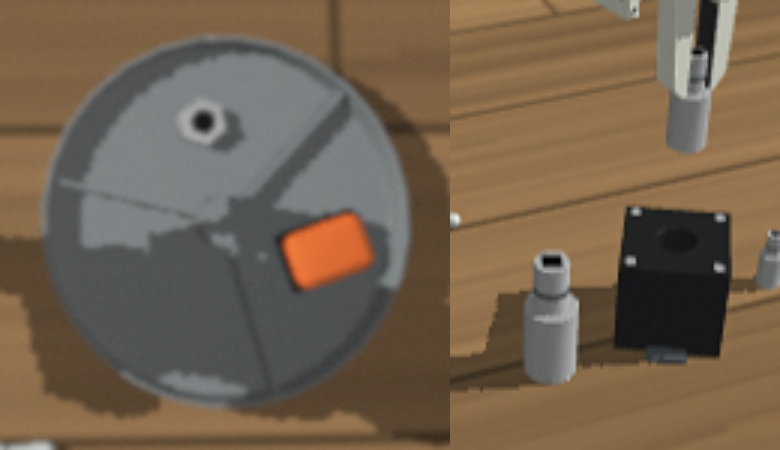

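The top view shows the tray centre at about (380.2,224.1), with walls at roughly 76°, 195° and 316°. That puts the empty bay at world (470,-148). The socket hangs straight in the fingers. Carrying it over.

carry_out(
  increments=[
    [1,-0.02,0.04,0,0],
    [1,-0.06,0.12,0,0],
    [1,-0.12,0.23,0,0],
    [1,-0.18,0.34,0,0],
    [1,-0.24,0.45,0,0],
  ],
)

```text
t: 8.27
eef_pos: [518.2, 49.7, 201.7]
eef_rot: [3.121, 0.362, -0.005]
contact_force: [0.6, 0.0, -1.7]
opening: 0.182
grip_force: 30.0
```

carry_out(
  increments=[
    [1,-0.06,0.11,0,0],
    [1,-0.12,0.22,0,0],
    [1,-0.18,0.34,0,0],
    [1,-0.24,0.45,0,0],
    [1,-0.28,0.53,0,0],
  ],
)

```text
t: 8.68
eef_pos: [472.0, -125.4, 202.1]
eef_rot: [-3.121, -0.358, 0.004]
contact_force: [-0.3, 0.1, -1.9]
opening: 0.186
grip_force: 30.0
```

carry_out(
  increments=[
    [1,-0.02,0.05,0,0],
    [1,-0.03,0.07,0,0],
    [1,-0.03,0.07,0,0],
    [1,-0.03,0.07,0,0],
    [1,-0.03,0.07,0,0],
  ],
)

```text
t: 9.1
eef_pos: [470.5, -144.0, 203.1]
eef_rot: [-3.12, -0.361, 0.001]
contact_force: [-1.0, -0.3, -1.4]
opening: 0.186
grip_force: 30.0
```

```bash
python3 - <<'E'
from h import *
c=onz('top',380.2,224.1,36); print(c, c[:2]+60*np.array([np.cos(np.radians(135.5)),np.sin(np.radians(135.5))]))
o=get_obs(); p=np.r_[o['eef_pos'],o['eef_rot']];print(p)
a=snap('wrist','w3')
cv2.imwrite('pics/c4.png',a[:,:,::-1])
E
```

```text
[ 512.64578233 -188.95164106   36.        ] [ 469.85075538 -146.8970852 ]
[ 4.70456636e+02 -1.43971141e+02  2.03131526e+02 -3.11988652e+00
 -3.61470605e-01  9.34393320e-04]
```

View pics/c4.png

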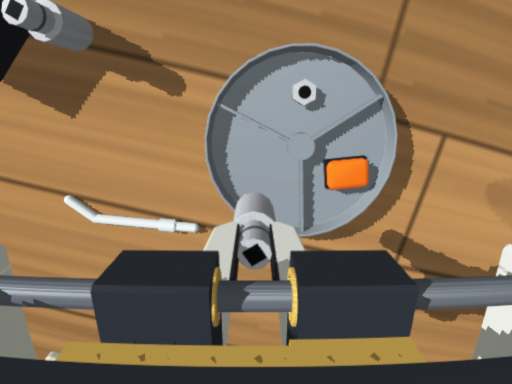

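The wrist view shows the hub at about (301,147), nut at (304,92) and lens at (347,173). The empty bay is under the socket. Checking the hub position while descending part-way.

carry_out(
  increments=[
    [1,-0.002,0.01,0.08,0],
    [1,-0.002,0.01,0.18,0],
    [1,-0.002,0.01,0.27,0],
    [1,-0.002,0.01,0.34,0],
    [1,-0.002,0.01,0.36,0],
  ],
)

```text
t: 9.57
eef_pos: [468.3, -145.8, 91.5]
eef_rot: [-3.117, -0.363, 0.008]
contact_force: [-0.2, 0.8, -3.0]
opening: 0.189
grip_force: 30.0
```

carry_out(
  increments=[
    [1,0,0,0,0],
    [1,0,0,0,0],
    [1,0,0,0,0],
    [1,0,0,0,0],
  ],
)

```text
t: 9.9
eef_pos: [472.1, -148.5, 97.7]
eef_rot: [3.119, 0.361, 0.005]
contact_force: [-0.6, 0.7, -1.9]
opening: 0.186
grip_force: 30.0
```

```bash
python3 - <<'E'
from h import *
p=np.load('pics/w3.npy'); print(onz('wrist',301,147,34,p)); print(get_obs()['eef_pos'])
E
```

```text
[ 512.83307847 -187.82210837   34.        ]
[ 472.07971102 -148.48093815   97.67860633]
```

Hub agrees within 2 mm. Lowering from about 97 to about 61, with the last part slow.

carry_out(
  increments=[
    [1,0,0,0.03,0],
    [1,0,0,0.06,0],
    [1,0,0,0.085,0],
    [1,0,0,0.095,0],
    [1,0,0,0.095,0],
  ],
)

```text
t: 10.32
eef_pos: [469.4, -147.6, 65.4]
eef_rot: [-3.119, -0.36, 0.004]
contact_force: [-0.2, -0.2, -1.9]
opening: 0.19
grip_force: 30.0
```

carry_out(
  increments=[
    [1,0,0,0,0],
    [1,0,0,0,0],
    [1,0,0,0,0],
  ],
)

```text
t: 10.57
eef_pos: [471.0, -148.2, 67.5]
eef_rot: [3.121, 0.36, 0.001]
contact_force: [0.1, 0.3, -2.0]
opening: 0.188
grip_force: 30.0
```

carry_out(
  increments=[
    [1,0,0,0.007,0],
    [1,0,0,0.014,0],
    [1,0,0,0.018,0],
    [1,0,0,0.018,0],
    [1,0,0,0.018,0],
  ],
)

```text
t: 10.98
eef_pos: [470.5, -148.0, 61.6]
eef_rot: [-3.121, -0.36, 0.0]
contact_force: [-0.2, 0.1, -1.6]
opening: 0.186
grip_force: 30.0
```

carry_out(
  increments=[
    [1,0,0,0.002,0],
    [1,0,0,0.004,0],
    [1,0,0,0.005,0],
    [1,0,0,0.005,0],
    [1,0,0,0.005,0],
  ],
)

```text
t: 11.4
eef_pos: [470.8, -148.1, 60.6]
eef_rot: [3.121, 0.36, 0.001]
contact_force: [-2.4, 1.1, 2.8]
opening: 0.191
grip_force: 30.0
```

Floor contact, with the force reversed. Opening, then rising.

carry_out(
  increments=[
    [0.75,0,0,0,0],
    [0.7,0,0,0,0],
    [0.6,0,0,0,0],
    [0.5,0,0,0,0],
    [0.5,0,0,0,0],
  ],
)

```text
t: 11.82
eef_pos: [470.6, -148.1, 60.2]
eef_rot: [-3.121, -0.36, 0.0]
contact_force: [-0.1, 0.2, 1.0]
opening: 0.463
grip_force: 0.0
```

carry_out(
  increments=[
    [0.5,0,0,0,0],
    [0.5,0,0,0,0],
    [0.5,0,0,-0.02,0],
    [0.5,0,0,-0.06,0],
    [0.5,0,0,-0.12,0],
  ],
)

```text
t: 12.23
eef_pos: [469.5, -147.6, 96.0]
eef_rot: [-3.119, -0.36, 0.004]
contact_force: [0.3, -0.6, -0.7]
opening: 0.501
grip_force: 0.0
```

carry_out(
  increments=[
    [0.5,0,0,-0.08,0],
    [0.5,0,0,-0.16,0],
    [0.5,0,0,-0.24,0],
    [0.5,0,0,-0.32,0],
    [0.5,0,0,-0.4,0],
  ],
)

```text
t: 12.65
eef_pos: [470.7, -148.1, 218.9]
eef_rot: [3.12, 0.36, 0.002]
contact_force: [0.1, -0.7, 0.6]
opening: 0.503
grip_force: 0.0
```

carry_out(
  increments=[
    [0.5,-0.1,0,0,0],
    [0.5,-0.2,0,0,0],
    [0.5,-0.2,0,0,0],
    [0.5,-0.2,0,0,0],
    [0.5,-0.2,0,0,0],
  ],
)

```text
t: 13.07
eef_pos: [412.7, -161.9, 217.4]
eef_rot: [3.12, 0.359, 0.003]
contact_force: [0.1, 0.4, 0.2]
opening: 0.499
grip_force: 0.0
```

```bash
python3 - <<'E'
from h import *
a=snap('wrist','w5'); s=snap('scene','sc5')
cv2.imwrite('pics/c5.png',np.hstack([cv2.resize(a[:,:,::-1],(400,300)),cv2.resize(s[150:300,60:260,::-1],(400,300))]))
E
```

```text
(no output)
```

View pics/c5.png

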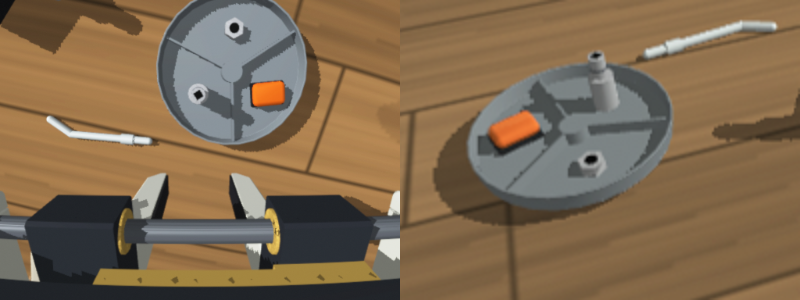

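The socket stands upright, neck up, in the empty bay, at (198,93) in the wrist half and (602,80) in the scene half. The nut, lens and stem look undisturbed.

```bash
python3 -c "
from rig import workorder
print(workorder.finish_job())"
```

```text
the job is handed in; nothing more can be done
None
```

I pressed the middle-sized socket until the catch released and it sprang up, then stood it upright, neck up, in the tray's empty compartment; the last pictures showed the nut, lens and mirror stem undisturbed, and the job was handed in at about 13 s (no verdict was returned).

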